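Set up the wooden toy castle for the shop display

TASK

Set up the wooden toy castle on its board for the shop display: stand the gatehouse upright on the board in the middle of the gap between the two towers, straight in line with them, and stand the peg doll upright on top of it, centred between its two battlements. Cap the thick tower with the wide roof and the slim tower with the narrow roof, each set level and centred, knob up. Leave the toy car, the ring stacker and the duck where they are.

Things in the scene. Friction and masses are not known exactly. Their poses are not given: they have to be found in the camera images.
- gatehouse: Loose beech gatehouse, about 100 g, starts upright on the table: block 40 mm deep (its x), 76 wide (its y), 60 high to its flat top, a dark archway on both 76 mm faces (alike, half a turn makes no difference). At each end of the width a battlement 11 mm wide, 8 high, over the full depth; 54 mm of flat top between them. Origin: centre of the underside, z up.
- doll: Loose beech peg doll, about 30 g, starting upright on the table: round body 30 mm diameter, 45 mm high, with a 26 mm ball head and a small brimmed hat (31 mm across) on it, 72 mm high in all. Origin: centre of the underside, z up.
- wide_roof: Loose wooden roof, about 80 g, starts on the table, knob up: flat underside 76 mm diameter, 8 mm high straight edge, then a cone to 34 mm height, 20 mm diameter there; on it an upright cylindrical knob 18 mm diameter, 30 high (34 to 64 mm above the underside) to lift it by. Origin: centre of the underside, z up.
- narrow_roof: Loose turned wooden roof, about 50 g, like the wide one but only 52 mm diameter: 8 mm edge, cone to 34 mm height, knob 18 mm diameter from 34 to 64 mm above the underside. Starts on the table, knob up. Origin: centre of the underside, z up.
- board: Plywood base board of the castle, fixed: 130 mm (its x) by 270 mm (its y), 12 mm thick. The two towers stand on it 84 mm either side of its centre along its y, on its middle line, so its centre is the middle of the gap between them. Origin: centre of the underside on the table, z up.
- thick_tower: Thick beech castle tower, fixed on the board: square foot 68 by 68 mm, 12 mm high, then a round column 64 mm diameter; flat top 65 mm above its origin. Gets the wide roof. Origin: centre of its underside, on the board's top (12 mm above the table), z up. It may be at either end of the board.
- slim_tower: Slim beech castle tower, fixed on the board: square foot 68 by 68 mm, 12 mm high, then a round column 40 mm diameter; flat top 80 mm above its origin. Gets the narrow roof. Origin: centre of its underside, on the board's top (12 mm above the table), z up. It stands at the other end from the thick tower.
- toy_car: Bystander, loose: wooden toy car 90 by 43 by 45 mm high, near the middle of the table in front of the board, on the robot's side. Origin: centre of the underside.
- ring_stacker: Bystander, loose: stack of three wooden rings with a ball on top on a 60 mm square base, 71 mm high, on the robot's left. Origin: centre of the underside.
- duck: Bystander, loose: wooden duck about 95 by 50 by 64 mm high, on the robot's right. Origin: centre of the underside.
Mind the look-alikes: they are no part of the job. What is shaped like the doll but blue or purple is not meant.

How it is judged:
By the outcome, as a careful person would: the job done as asked, in the order asked, and still so for the second after the job is handed in, with the robot touching nothing.
It also fails if it takes over 109 s, if anything falls off the work surface, if the arm or the gripper's body presses on something with over 40 N, if the wrist force passes 120 N, or if a joint passes its speed limit or range.

ROBOT

A 7-joint arm with a two-finger parallel gripper is mounted at the origin on the work surface. World frame = base frame: x ahead of the robot, y to its left, z up, the work surface at z = 0. Lengths are in mm, angles in rad, forces in N, time in s.
With the tool pointing down it reaches from about 350 to 775 mm from the base axis. Payload 3.1 kg.
Tool frame: the origin (TCP) lies on the centre line of the jaws, within the pads' length; the fingertips stand 22 mm ahead of it and the grasp point (between the pads) lies 3 mm ahead of it; z points along the fingers, y is the line along which they close (so a half turn about z gives the same grasp; the last joint's range is limited). The gripper opens to 85 mm and grips with 20 to 120 N. Pads are 22 mm wide; open, the fingers measure 114 mm over their backs; the gripper's body (76 mm by 85 mm) begins 54 mm behind the grasp point. The pads swing forward as they close: fully open they stand 13 mm farther back than shut.
Start: joints at [-1.257, 0.311, 0.014, 1.512, -0.004, 1.319, -0.027], TCP at [191.562, 515.579, 215.004] pointing down, gripper open.
Joint ranges: [-2.7, 2.7], [-0.3, 1.91], [-1.27, 1.3], [0.12, 2.57], [-1.44, 4.58], [0.2, 2.03], [-3.05, 3.05]. Speed limits (rad/s): [2.79, 2.79, 3.14, 3.14, 3.14, 3.14, 3.14].

INTERFACE

Orientations are given as a 3x3 rotation matrix whose columns are the frame's x, y, z axes.
In Python, from station import get_obs, grab_frame, camera_params, job_done gives the robot as it stands.
- The arm moves only by the shell command python3 -m crank 'ROWS' [FORCE]. ROWS is a JSON object with one list for each field, all of the same length, 1 to 8, a row being the entries at one place: sx, sy, sz (the shift in fractions of the full range, 1 being 75 cm), spin (a turn about the tool's z in a scale on which 1.0 is pi/2 rad), jaw (the finger opening in mm); each row shifts and turns the commanded pose from where the row before left it, along the tool's axes as they then stand; what a row does not reach is not made up. A row lasts 1/12 s, in which the tool goes at most 41.7 mm and 0.125 rad, less where a joint would pass 70% of its speed; a pose out of reach is approached as far as the arm can. The fingers move at their own pace and stop on an object; FORCE is the grip in N (left out, the last holds). Time passes only in rows, so rows that do not move let the fingers close. It prints the time, the measured TCP pose, the force, the opening and the grip force at its end. A shift or turn number past 1, either way, is cut back to 1. Input that does not fit is refused with a message, and nothing moves.
- get_obs(): the state, without advancing time (a new reading comes with each control period).
- grab_frame(name): name is "scene" or "top"; returns the picture (420x560x3 uint8, blue, green, red); there is no depth.
- camera_params(name): a dict with "K" (3x3 intrinsics, pixels), "distortion" ([k1, k2, p1, p2, k3] as OpenCV has them; the pictures are not rectified), "origin" and "attitude" of the camera in the world. Camera axes: x right, y down, z forward; pixel columns grow to the right and rows downward; lengths in mm; the calibration is good to about 2 mm. A picture is of the moment at which its call begins. camera_params takes no time and is no camera call.
- job_done(): hands the job in; it is judged then, once.
The state is a dict: "time": time; "joints": joint angles; "qd": joint speeds; "effort": joint torques, N m; "position": TCP position; "eef_rot": TCP orientation; "force": force on the tool from outside, world axes, zero at the start; "moment": the same for the moment, N m; "finger_gap": finger opening in mm; "grip_force": force on a finger pad.
Only numpy, scipy, OpenCV 4.12 (cv2) and the standard library are available. Lean on these libraries where they do the work, as an engineer would, in place of code of your own. Each camera call takes 0.05 s, during which the arm holds its last target. There are 200 camera calls.

## Working session

There is one attempt and no reset: what is moved stays moved. The work goes in short steps, Python scripts to look and compute and a shell command to move; the robot and the scene stay as the last step left them, time stands still between calls to the robot, and variables do not carry over. Pictures are saved under pics/ and viewed, at most 14 in all, crops included, and the job is handed in when it is done.

```bash
ls; mkdir -p pics
python3 - <<'E'
from station import *
import cv2,numpy as np
for n in("scene","top"):
    cv2.imwrite(f"pics/{n}0.png",grab_frame(n)); print(camera_params(n))
o=get_obs();print(o["position"],o["eef_rot"],o["time"])
E
```

```text
pics
{'K': array([[421.18603949,   0.        , 277.88543004],
       [  0.        , 421.18603949, 207.31967651],
       [  0.        ,   0.        ,   1.        ]]), 'distortion': array([0.01083944, 0.        , 0.        , 0.        , 0.        ]), 'origin': array([1020.73350909,  334.610628  ,  837.03093883]), 'attitude': array([[-0.556741  ,  0.651073  , -0.51589088],
       [ 0.83056002,  0.44711635, -0.33204973],
       [ 0.01447464, -0.61334404, -0.78968321]])}
{'K': array([[456.84060796,   0.        , 275.2547189 ],
       [  0.        , 456.84060796, 203.75971636],
       [  0.        ,   0.        ,   1.        ]]), 'distortion': array([-0.04778785,  0.        ,  0.        ,  0.        ,  0.        ]), 'origin': array([ 268.91177028,   -2.60964648, 1285.77435029]), 'attitude': array([[-0.07524838, -0.97548949,  0.20677993],
       [-0.99714783,  0.07482187, -0.00989369],
       [-0.00582047, -0.20693464, -0.97833745]])}
[191.30520363 514.92863252 214.00028889] [[-9.37408922e-01  3.48229860e-01 -6.91286896e-04]
 [ 3.48230541e-01  9.37406726e-01 -2.02986251e-03]
 [-5.88417499e-05 -2.14353843e-03 -9.99997701e-01]] 0.1
```

View pics/scene0.png

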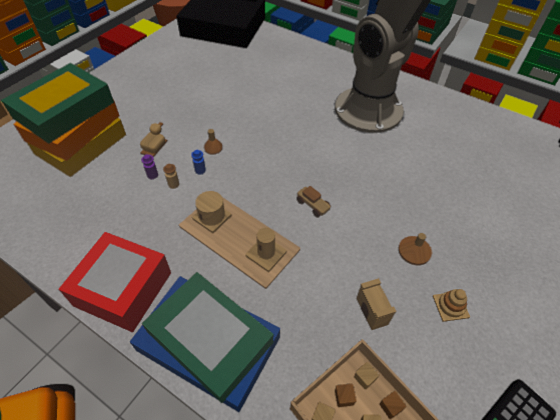

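View pics/top0.png

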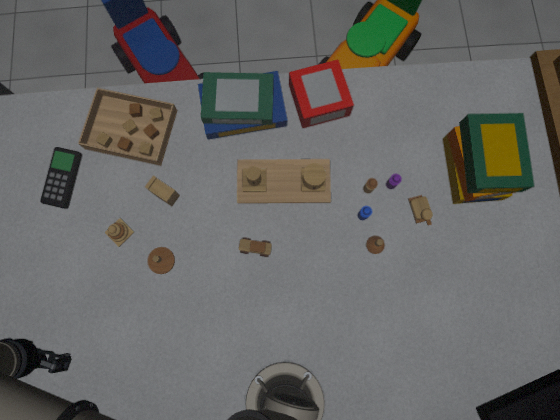

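The scene picture shows the board at about (240,237), with the thick tower at (210,208) and the slim one at (265,243). In the top picture the gatehouse is at (162,190), the wide roof at (161,260), the narrow roof at (375,244) and the doll at (371,185). The purple doll is at (394,181) and the blue one at (365,212). Next I'll make enlarged crops.

```bash
cat > h.py <<'E'
import cv2,numpy as np
from station import *
P={n:camera_params(n) for n in("scene","top")}
def ray(n,uv):
    p=P[n];q=cv2.undistortPoints(np.array(uv,float).reshape(-1,1,2),p["K"],p["distortion"]).reshape(-1,2)
    return np.c_[q,np.ones(len(q))]@p["attitude"].T
def plane(n,uv,z):
    d=ray(n,uv);o=P[n]["origin"];return o+d*((z-o[2])/d[:,2])[:,None]
def proj(n,X):
    p=P[n];R=p["attitude"].T
    return cv2.projectPoints(np.array(X,float).reshape(-1,1,3),cv2.Rodrigues(R)[0],-R@p["origin"],p["K"],p["distortion"])[0].reshape(-1,2)
def tri(a,b):
    d1=ray("scene",a)[0];d2=ray("top",b)[0];o1=P["scene"]["origin"];o2=P["top"]["origin"]
    s=np.linalg.lstsq(np.c_[d1,-d2],o2-o1,rcond=None)[0];x,y=o1+s[0]*d1,o2+s[1]*d2
    return (x+y)/2,np.linalg.norm(x-y)
def goto(x,y,z):
    "offset in tool axes from measured pose"
    o=get_obs();return (o["eef_rot"].T@(np.array([x,y,z])-o["position"])).round(1)
E
python3 - <<'E'
import cv2,numpy as np
t=cv2.imread("pics/top0.png");s=cv2.imread("pics/scene0.png")
r=lambda a,k:cv2.resize(a,None,fx=k,fy=k,interpolation=cv2.INTER_CUBIC)
a=r(t[150:280,100:200],4);b=r(t[150:280,340:440],4)
cv2.imwrite("pics/c1.png",np.hstack([a,b])[:600,:800])
cv2.imwrite("pics/c2.png",r(s[180:330,170:320],4))
cv2.imwrite("pics/c3.png",np.hstack([r(s[220:330,350:450],4),r(s[120:230,135:235],4)]))
cv2.imwrite("pics/c4.png",r(t[150:215,225:345],6))
E
```

```text
(no output)
```

View pics/c1.png

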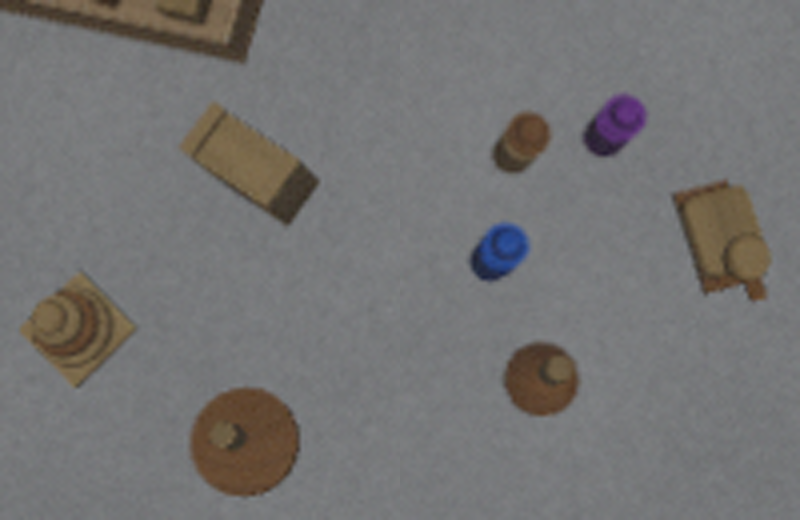

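View pics/c2.png

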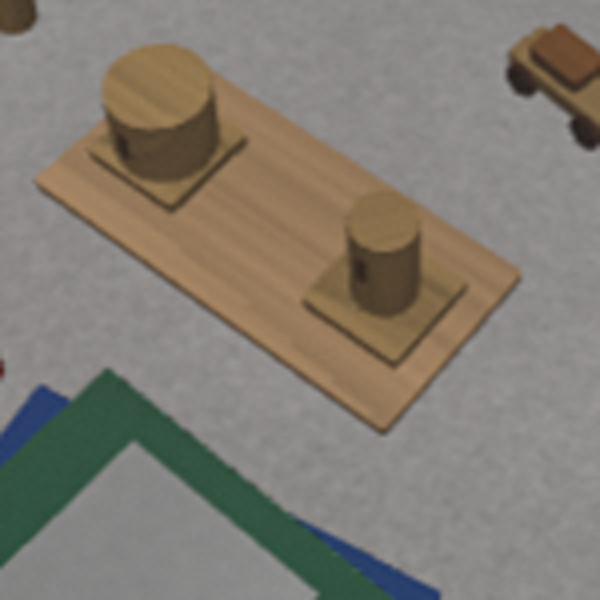

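View pics/c3.png

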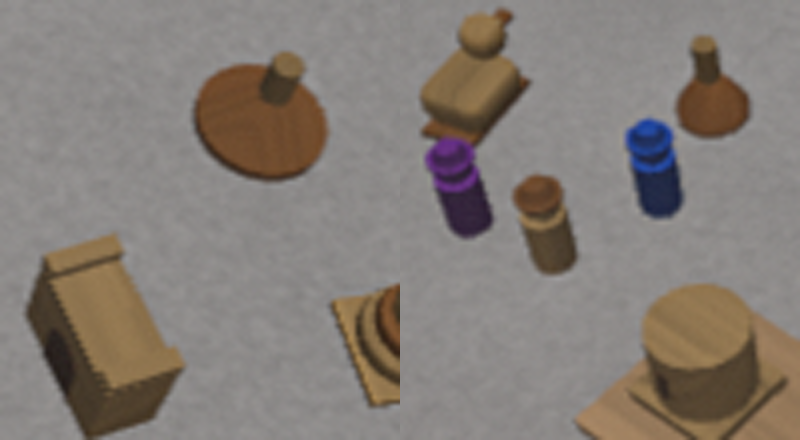

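View pics/c4.png

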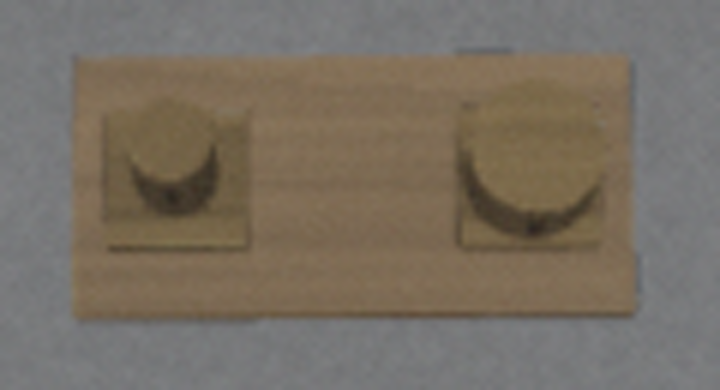

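The crops show clear outlines. I'll measure the outlines by mask and the board corners from line crossings.

```bash
cat > m.py <<'E'
from h import *
t=cv2.imread("pics/top0.png");s=cv2.imread("pics/scene0.png")
im={"top":t,"scene":s}
def mask(n,box,k=4,smin=60,hmax=180,hmin=0):
    x0,y0,x1,y1=box;c=cv2.resize(im[n][y0:y1,x0:x1],None,fx=k,fy=k,interpolation=cv2.INTER_CUBIC)
    h=cv2.cvtColor(c,cv2.COLOR_BGR2HSV)
    m=((h[...,1]>smin)&(h[...,0]<=hmax)&(h[...,0]>=hmin)).astype(np.uint8)
    m=cv2.morphologyEx(m,cv2.MORPH_OPEN,np.ones((5,5)))
    cs=max(cv2.findContours(m,0,1)[0],key=cv2.contourArea)[:,0].astype(float)
    return (cs+.5)/k-.5+[x0,y0]
f=np.float32
# 4-corner polygons
def quad(n,box,N=4,**kw):
    c=cv2.convexHull(f(mask(n,box,**kw)));a=cv2.approxPolyN(c,N)if N else c
    return a.reshape(-1,2).astype(float)
if __name__=="__main__":
    np.set_printoptions(precision=1,suppress=True)
    for n,b in(("top",(230,150,340,210)),("scene",(172,185,307,290))):
        q=quad(n,b,4,smin=45);w=plane(n,q,12);print("board",n,q.tolist(),"\n",w[:,:2],w[:,:2].mean(0))
    for nm,bt,bs in(("wide",(140,240,180,280),(390,240,440,270)),("narrow",(362,230,390,260),(200,135,226,160))):
        for n,b in(("top",bt),("scene",bs)):
            c=mask(n,b,smin=100,hmax=15);w=plane(n,c,6)[:,:2]
            print(nm,n,cv2.minEnclosingCircle(f(w)))
    for n,b in(("top",(143,172,183,208)),("scene",(352,276,400,332))):
        q=quad(n,b,6,smin=45);print("gate",n,q.tolist());print(plane(n,q,68)[:,:2])
    for n,b in(("top",(360,172,382,197)),("scene",(158,160,184,192))):
        c=mask(n,b,smin=95,hmax=13);print("hat",n,cv2.minEnclosingCircle(f(c)),cv2.minEnclosingCircle(f(plane(n,c,66)[:,:2])))
        c=mask(n,b,smin=45);print("doll",n,cv2.boundingRect(f(c)),cv2.fitEllipse(f(c)))
E
python3 m.py
```

```text
board top [[330.43365478515625, 202.2052001953125], [236.625, 202.82237243652344], [236.625, 159.17649841308594], [329.4375915527344, 158.37982177734375]] 
 [[ 530.6 -172.7]
 [ 549.3   94.2]
 [ 679.2   86.8]
 [ 660.8 -183. ]] [605.  -43.7]
board scene [[301.3887939453125, 247.96466064453125], [265.458251953125, 288.6228942871094], [177.29217529296875, 225.49160766601562], [205.14825439453125, 183.9036407470703]] 
 [[ 549.7   98.6]
 [ 681.2   89.2]
 [ 663.4 -179.8]
 [ 524.5 -209.8]] [604.7 -50.5]
wide top ((403.0848083496094, 316.7497253417969), 37.221797943115234)
wide scene ((401.6268005371094, 317.587158203125), 38.44456481933594)
narrow top ((401.0851745605469, -286.3846130371094), 24.434663772583008)
narrow scene ((399.9974365234375, -288.3158874511719), 30.08159828186035)
gate top [[173.7946014404297, 188.98953247070312], [179.02407836914062, 195.09060668945312], [171.41305541992188, 205.9635009765625], [152.625, 193.125], [144.04257202148438, 186.3182373046875], [152.71551513671875, 174.7543182373047]]
[[589.1 260.5]
 [570.8 246.6]
 [541.9 268.4]
 [581.9 319.3]
 [603.1 342.8]
 
[... 164 characters left out ...]
4], [360.67486572265625, 282.89544677734375], [378.3896484375, 277.4725646972656]]
[[599.3 343. ]
 [635.4 341.1]
 [662.4 319.4]
 [619.7 266.1]
 [584.7 258.5]
 [553.  283. ]]
hat top ((371.59588623046875, 182.68264770507812), 4.789581775665283) ((565.865234375, -284.56036376953125), 13.312767028808594)
doll top (363, 177, 14, 16) ((370.1582946777344, 184.97000122070312), (10.780933380126953, 16.66482925415039), 37.763755798339844)
hat scene ((169.05075073242188, 168.24154663085938), 5.743465423583984) ((568.5125122070312, -279.6228942871094), 15.910893440246582)
doll scene (162, 163, 17, 25) ((170.87208557128906, 175.0663604736328), (12.588774681091309, 28.00254249572754), 164.38075256347656)
```

Units first: shifts go in shares of 75 cm and turns go in shares of pi/2 rad. So 0.118 rad / 1.5708 = 0.0751.

```bash
python3 -m crank '{"sx": [0,0,0,0,0,0,0,0],"sy": [0,0,0,0,0,0,0,0],"sz": [0,0,0,0,0,0,0,0],"spin": [0.0751,0.0751,0.0751,0.0751,0.0751,0.0751,0.0751,0.0751],"jaw": [65,65,65,65,65,65,65,65]}' 30
python3 -m crank '{"sx": [0,0,0,0,0,0,0,0],"sy": [0,0,0,0,0,0,0,0],"sz": [0,0,0,0,0,0,0,0],"spin": [0.0751,0.0751,0.0751,0.0751,0.0751,0.0751,0.0751,0.0719],"jaw": [65,65,65,65,65,65,65,65]}'
python3 - <<'E'
from h import *
o=get_obs();print(np.degrees(np.arctan2(*o["eef_rot"][[1,0],1])),goto(593.8,300.5,120),o["joints"])
print(tri((169.05,168.24),(371.6,182.68)))
E
```

```text
time: 0.77
position: [191.4, 515.2, 214.4]
eef_rot: [[-0.262, 0.965, -0.0], [0.965, 0.262, -0.001], [-0.001, -0.001, -1.0]]
force: [0.3, 0.4, 0.2]
finger_gap: 64.6
grip_force: 0.0
time: 1.43
position: [191.3, 515.1, 214.4]
eef_rot: [[0.624, 0.782, -0.0], [0.782, -0.624, -0.001], [-0.001, 0.001, -1.0]]
force: [0.3, -0.9, -0.1]
finger_gap: 64.9
grip_force: 0.0
-38.59403765665512 [ 83.4 448.4  94.5] [-1.48166977  0.31622055  0.31138527  1.52164708 -0.09838754  1.32058313
 -1.83383441]
(array([ 566.08693168, -284.622229  ,   62.29448461]), np.float64(1.571798057597544))
```

Scaled: 32 mm / 750 = 0.0427, 6 mm / 750 = 0.008.

```bash
python3 -m crank '{"sx": [0.008,0.008,0.008,0.008,0.008,0.008,0.008],"sy": [0.0427,0.0427,0.0427,0.0427,0.0427,0.0427,0.0427],"sz": [0,0,0,0,0,0,0],"spin": [0,0,0,0,0,0,0],"jaw": [65,65,65,65,65,65,65]}'|head -2
python3 -m crank '{"sx": [0.008,0.008,0.008,0.008,0.008,0.008,0.008,0],"sy": [0.0427,0.0427,0.0427,0.0427,0.0427,0.0427,0.0427,0],"sz": [0,0,0,0,0,0,0,0],"spin": [0,0,0,0,0,0,0,0],"jaw": [65,65,65,65,65,65,65,65]}'|head -3
python3 -m crank '{"sx": [0,0,0,0,0],"sy": [0,0,0,0,0],"sz": [0.04,0.04,0.04,0,0],"spin": [0,0,0,0,0],"jaw": [65,65,65,65,65]}'
python3 - <<'E'
from h import *
print(goto(593.8,300.5,43))
t=grab_frame("top");s=grab_frame("scene")
r=lambda a:cv2.resize(a,None,fx=4,fy=4,interpolation=2)
cv2.imwrite("pics/d1.png",np.hstack([r(t[130:230,115:215]),r(s[220:320,325:425])]))
E
```

```text
time: 2.02
position: [394.3, 408.7, 214.5]
time: 2.68
position: [601.2, 295.6, 213.2]
eef_rot: [[0.628, 0.778, 0.003], [0.778, -0.628, -0.008], [-0.004, 0.008, -1.0]]
time: 3.1
position: [593.3, 303.7, 122.7]
eef_rot: [[0.619, 0.785, -0.005], [0.785, -0.619, -0.002], [-0.005, -0.003, -1.0]]
force: [0.0, 0.1, -0.1]
finger_gap: 64.8
grip_force: 0.0
[-1.8  2.5 79.7]
```

View pics/d1.png

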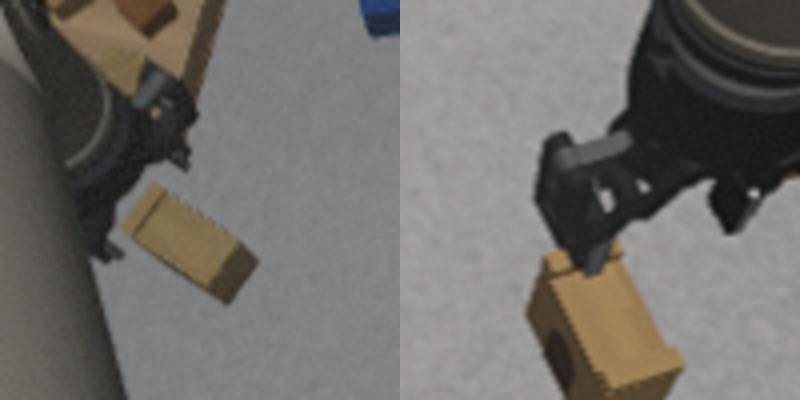

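The crop shows the open fingers straddling the gatehouse, one at about (590,250) and the other at (735,215) in the scene half. I'll go down and grip.

Scaled: 30 mm / 750 = 0.04, 2.5 mm / 750 = 0.0033.

```bash
python3 -m crank '{"sx": [-0.0027,0,0,0,0],"sy": [0.0033,0,0,0,0],"sz": [0.0267,0.04,0.0387,0,0],"spin": [0,0,0,0,0],"jaw": [65,65,65,65,65]}'
python3 -m crank '{"sx": [0,0,0,0,0,0],"sy": [0,0,0,0,0,0],"sz": [0,0,0,0,0,0],"spin": [0,0,0,0,0,0],"jaw": [30,30,30,30,30,30]}' 30
python3 -m crank '{"sx": [0,0,0,0,0,0,0],"sy": [0,0,0,0,0,0,0],"sz": [-0.0267,-0.04,-0.04,-0.04,-0.04,0,0],"spin": [0,0,0,0,0,0,0],"jaw": [30,30,30,30,30,30,30]}'
python3 - <<'E'
from h import *
o=get_obs();print(np.degrees(np.arctan2(*o["eef_rot"][[1,0],1])),goto(606,-42.5,180))
t=grab_frame("top");s=grab_frame("scene")
r=lambda a:cv2.resize(a,None,fx=4,fy=4,interpolation=2)
cv2.imwrite("pics/d2.png",np.hstack([r(t[110:210,130:230]),r(s[180:280,310:410])]))
E
```

```text
time: 3.62
position: [596.0, 301.2, 46.8]
eef_rot: [[0.619, 0.785, -0.0], [0.785, -0.619, -0.0], [-0.0, -0.0, -1.0]]
force: [0.7, 0.6, -0.3]
finger_gap: 64.9
grip_force: 0.0
time: 4.12
position: [596.3, 301.1, 46.6]
eef_rot: [[0.619, 0.785, 0.001], [0.785, -0.619, 0.001], [0.001, 0.0, -1.0]]
force: [-0.7, -0.6, -0.4]
finger_gap: 29.7
grip_force: 0.0
time: 4.7
position: [597.7, 301.3, 189.0]
eef_rot: [[0.619, 0.785, 0.005], [0.785, -0.619, 0.002], [0.005, 0.003, -1.0]]
force: [0.3, -0.0, -0.6]
finger_gap: 30.0
grip_force: 0.0
-38.272706556890654 [-264.8  219.5    8.2]
```

View pics/d2.png

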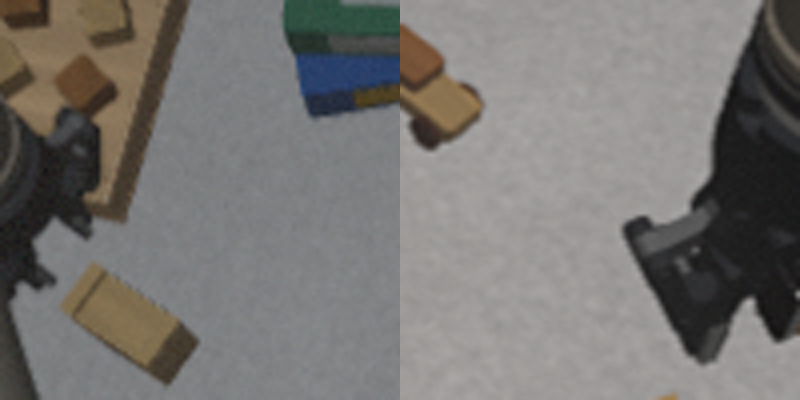

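The crop shows the gripper closed on nothing and the gatehouse unmoved at top (162.5,191). The arm is not where I thought, so I'll compare the projected TCP with the picture.

Run:
```python
from h import *
o=get_obs();p=o["position"];R=o["eef_rot"]
tips=[p+R@[0,y,22] for y in(-15,0,15)]
print(p,proj("top",tips),proj("scene",tips))
g=[593.8,300.5,60];print(proj("top",[g]),proj("scene",[g]))
# observed fingertips centres triangulated, rough from d2
print(tri((310+705/4,180+355/4),(130+90/4,110+232/4)),tri((310+785/4,180+335/4),(130+45/4,110+283/4)))
print(tri((310+705/4,180+355/4),(130+45/4,110+283/4)))
```

```text
[595.41104248 300.77738066 185.12957906] [[146.25780877 183.65262519]
 [149.79826341 178.92639261]
 [153.32637931 174.21973684]] [[395.28232918 272.14587568]
 [387.84210203 274.33977119]
 [380.34558144 276.55100058]]
[[160.06300996 189.12791998]] [[376.72144085 298.80098647]]
(array([589.10576623, 347.30511992, 269.44783527]), np.float64(159.2869881711127)) (array([562.2466756 , 372.539757  , 267.82592297]), np.float64(154.2431807783166))
(array([566.62265188, 366.76147584, 243.01909923]), np.float64(129.76660052667705))
```

Run:
```python
from h import *
print(tri((386,269),(152.5,168)),tri((406,264),(141,181)),tri((396,266.5),(146.7,174.5)))
# d1: open 65, TCP 593,303,122
print("d1",tri((325+195/4,220+270/4),(115+187/4,130+165/4)),tri((325+337/4,220+230/4),(115+105/4,130+258/4)))
o=get_obs();print(o["position"],o["finger_gap"],o["time"])
t=grab_frame("top");s=grab_frame("scene")
r=lambda a:cv2.resize(a,None,fx=5,fy=5,interpolation=2)
cv2.imwrite("pics/d3.png",np.hstack([r(t[125:225,110:190]),r(s[210:310,360:440])]))
```

```text
(array([611.52748657, 290.00545052, 197.26765517]), np.float64(11.67918536775811)) (array([581.20144354, 317.0291663 , 196.66957361]), np.float64(6.6650531463743725)) (array([596.38526257, 303.56763529, 196.95357445]), np.float64(8.932572533527175))
d1 (array([620.09410342, 283.08013292, 134.75822934]), np.float64(13.583043282103318)) (array([562.57273812, 333.38393119, 135.90921683]), np.float64(4.39227980288402))
[595.41104248 300.77738066 185.12957906] 30.039996985809186 4.8
```

View pics/d3.png

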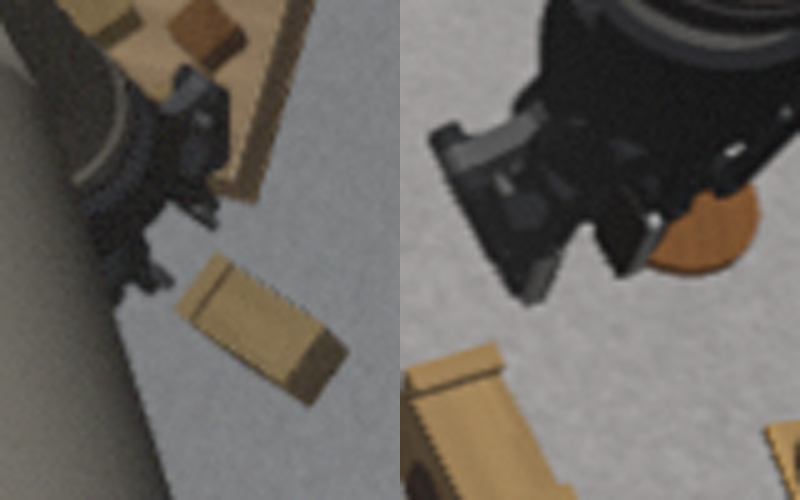

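Run:
```python
from h import *
print(tri((398,263.5),(145.3,173.4)))
# force-free check: gatehouse top corner both views
for a,b in (((352+0,0),(0,0)),): pass
print(tri((350+45/4,220+257/4),(100+0,150)) if 0 else "")
# board far-right etc: corner of gatehouse battlements
print(tri((360.7,282.9),(173.8,189)),tri((378.4,277.5),(100+320/4,150+180/4)))
o=get_obs();print(o["joints"],o["position"])
```

```text
(array([596.19773281, 304.23561782, 207.6705586 ]), np.float64(9.351849101200838))

(array([587.70080831, 259.21443566,  73.45613419]), np.float64(0.26615207252014017)) (array([563.88267889, 263.48184534,  72.95406372]), np.float64(42.320758726027236))
[-0.75445015  0.60165294  0.45649841  1.20480265 -0.25608431  1.39405574
 -0.99079202] [594.90710724 300.64290716 184.03142645]
```

Horizontally the gripper agrees with the gatehouse, but the tips look well higher than reported. They closed above the flat top. I'll go lower, to TCP z of about 27, and check by touch.

Scaled: 30 mm / 750 = 0.04.

```bash
python3 -m crank '{"sx": [0,0,0,0,0,0,0],"sy": [0,0,0,0,0,0,0],"sz": [0,0,0,0.04,0.04,0.04,0.04],"spin": [0,0,0,0,0,0,0],"jaw": [65,65,65,65,65,65,65]}'|tail -3
python3 -m crank '{"sx": [0,0,0,0,0,0],"sy": [0,0,0,0,0,0],"sz": [0.0267,0.0213,0,0,0,0],"spin": [0,0,0,0,0,0],"jaw": [65,65,65,65,65,65]}'
python3 -m crank '{"sx": [0,0,0,0,0,0],"sy": [0,0,0,0,0,0],"sz": [0,0,0,0,0,0],"spin": [0,0,0,0,0,0],"jaw": [30,30,30,30,30,30]}' 30
python3 - <<'E'
from h import *
t=grab_frame("top");s=grab_frame("scene")
r=lambda a:cv2.resize(a,None,fx=5,fy=5,interpolation=2)
cv2.imwrite("pics/d4.png",np.hstack([r(t[145:245,120:200]),r(s[240:340,340:420])]))
E
```

```text
force: [-0.2, 0.3, -0.0]
finger_gap: 65.2
grip_force: 0.0
time: 5.98
position: [597.6, 301.5, 32.1]
eef_rot: [[0.619, 0.785, 0.003], [0.785, -0.619, 0.002], [0.003, 0.002, -1.0]]
force: [0.6, 0.0, 0.4]
finger_gap: 64.7
grip_force: 0.0
time: 6.48
position: [596.8, 301.5, 31.5]
eef_rot: [[0.619, 0.785, 0.002], [0.785, -0.619, 0.001], [0.002, 0.001, -1.0]]
force: [-0.1, -0.2, 5.6]
finger_gap: 39.4
grip_force: 30.6
```

View pics/d4.png

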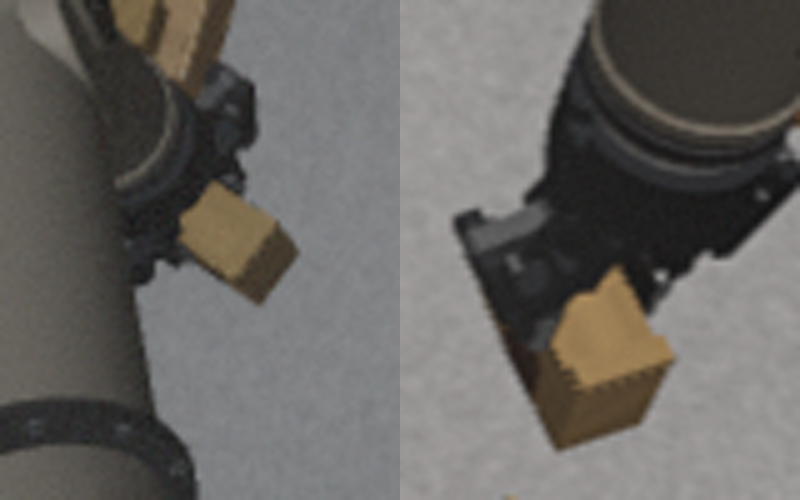

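Gripped at a 39 mm gap, but the fingers reach only about 15 mm below the top edge. The finger is near (540,330) and the top edge near (545,325). I'll re-grip deeper.

Scaled: 10 mm / 750 = 0.0133, 8 mm / 750 = 0.0107.

```bash
python3 -m crank '{"sx": [0,0,0,0,0,0,0],"sy": [0,0,0,0,0,0,0],"sz": [0,0,0,0.0133,0.0107,0,0],"spin": [0,0,0,0,0,0,0],"jaw": [60,60,60,60,60,60,60]}'|grep -E "pos|force"
python3 -m crank '{"sx": [0,0,0,0,0,0],"sy": [0,0,0,0,0,0],"sz": [0,0,0,0,0,0],"spin": [0,0,0,0,0,0],"jaw": [30,30,30,30,30,30]}' 40
python3 -m crank '{"sx": [0,0,0,0,0,0,0,0],"sy": [0,0,0,0,0,0,0,0],"sz": [-0.0267,-0.04,-0.04,-0.04,-0.04,0,0,0],"spin": [0,0,0,0,0,0,0,0],"jaw": [30,30,30,30,30,30,30,30]}'
python3 - <<'E'
from h import *
t=grab_frame("top");s=grab_frame("scene")
r=lambda a:cv2.resize(a,None,fx=5,fy=5,interpolation=2)
cv2.imwrite("pics/d5.png",np.hstack([r(t[125:245,110:190]),r(s[180:300,350:430])]))
o=get_obs();print(np.degrees(np.arctan2(*o["eef_rot"][[1,0],1])),o["position"])
E
```

```text
position: [594.8, 300.4, 10.2]
force: [0.4, 0.0, 0.7]
grip_force: 0.0
time: 7.67
position: [596.1, 301.0, 12.2]
eef_rot: [[0.619, 0.785, 0.0], [0.785, -0.619, 0.0], [0.0, 0.0, -1.0]]
force: [-0.3, 0.2, 0.7]
finger_gap: 39.4
grip_force: 41.2
time: 8.33
position: [595.4, 300.8, 151.2]
eef_rot: [[0.619, 0.785, -0.001], [0.785, -0.619, -0.0], [-0.001, -0.001, -1.0]]
force: [-0.9, 0.4, -1.6]
finger_gap: 39.1
grip_force: 41.1
-38.26942142273548 [594.59982668 300.59010092 149.82263464]
```

View pics/d5.png

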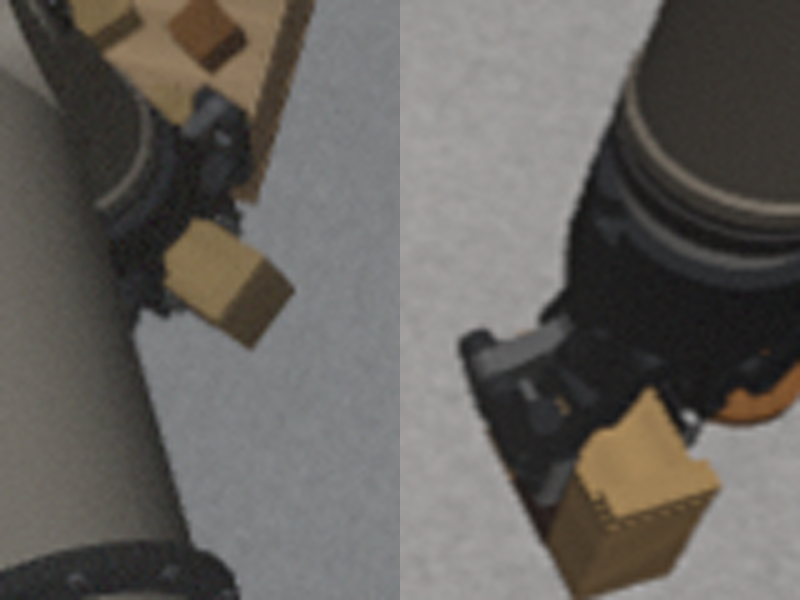

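The gatehouse is held and lifted level, with its near end at about (650,530) in the crop. I'll turn it in line with the board.

Scaled: -10 mm / 750 = -0.0133, -0.1 rad / 1.5708 = -0.0637.

```bash
python3 -m crank '{"sx": [0,0,0,0,0,0,0,0],"sy": [0,0,0,0,0,0,0,0],"sz": [-0.0133,-0.0133,0,0,0,0,0,0],"spin": [-0.0637,-0.0637,-0.0637,-0.0637,-0.0637,-0.0637,0,0],"jaw": [30,30,30,30,30,30,30,30]}'|tail -1
python3 - <<'E'
from h import *
np.set_printoptions(precision=1,suppress=True)
for a,b in(((265.46,288.62),(236.6,159.2)),((177.3,225.5),(329.4,158.4)),((301.4,248),(236.6,202.3))): print(tri(a,b))
o=get_obs();print(np.degrees(np.arctan2(*o["eef_rot"][[1,0],1])),o["position"],goto(606.5,-41.5,170))
E
```

```text
grip_force: 41.1
(array([680. ,  87.6,   8.4]), np.float64(1.124396143682976))
(array([ 661.8, -183.1,    7.6]), np.float64(1.0859254413522044))
(array([550.1,  96.3,  10.9]), np.float64(4.512441189755364))
-4.042096004191759 [595.2 300.6 170.4] [-340.5   35.4    0.7]
```

Scaled: -31 mm / 750 = -0.0413, 3.2 mm / 750 = 0.0043.

```bash
python3 -m crank '{"sx": [-0.0413,-0.0413,-0.0413,-0.0413,-0.0413,-0.0413,-0.0413,-0.0413],"sy": [0.0043,0.0043,0.0043,0.0043,0.0043,0.0043,0.0043,0.0043],"sz": [0,0,0,0,0,0,0,0],"spin": [0,0,0,0,0,0,0,0],"jaw": [30,30,30,30,30,30,30,30]}'|grep pos
python3 -m crank '{"sx": [-0.0413,-0.0413,-0.04,0,0,0],"sy": [0.0043,0.0043,0.0043,0,0,0],"sz": [0,0,0,0,0,0],"spin": [0,0,0,0,0,0],"jaw": [30,30,30,30,30,30]}'
python3 - <<'E'
from h import *
print(goto(606,-41,60))
E
```

```text
position: [604.2, 50.3, 171.4]
time: 10.27
position: [607.8, -39.9, 171.4]
eef_rot: [[0.069, 0.998, -0.001], [0.998, -0.069, 0.001], [0.001, -0.001, -1.0]]
force: [-0.5, 0.5, -0.5]
finger_gap: 39.9
grip_force: 41.0
[ -1.4  -1.6 111.4]
```

Scaled: 28 mm / 750 = 0.0373, 27 mm / 750 = 0.036.

```bash
python3 -m crank '{"sx": [-0.0013,0,0,0,0,0,0],"sy": [-0.002,0,0,0,0,0,0],"sz": [0.0373,0.0373,0.0373,0.036,0,0,0],"spin": [0,0,0,0,0,0,0],"jaw": [30,30,30,30,30,30,30]}'
python3 - <<'E'
from h import *
ps=[]
for n in("scene","top","scene","top"):
    im=grab_frame(n);ps.append(get_obs()["position"]);cv2.imwrite(f"pics/e_{n}.png",im)
print(np.mean(ps,0),np.std(ps,0))
t=cv2.imread("pics/e_top.png");s=cv2.imread("pics/e_scene.png")
r=lambda a:cv2.resize(a,None,fx=5,fy=5,interpolation=2)
cv2.imwrite("pics/d6.png",np.hstack([r(t[130:230,245:325]),r(s[170:270,200:280])]))
E
```

```text
time: 10.85
position: [607.9, -40.4, 62.4]
eef_rot: [[0.066, 0.998, 0.002], [0.998, -0.066, 0.0], [0.0, 0.002, -1.0]]
force: [-0.1, -0.1, -0.9]
finger_gap: 39.3
grip_force: 41.0
[608.44092952 -41.25741699  63.31117458] [0.16703887 0.24948048 0.13900996]
```

View pics/d6.png

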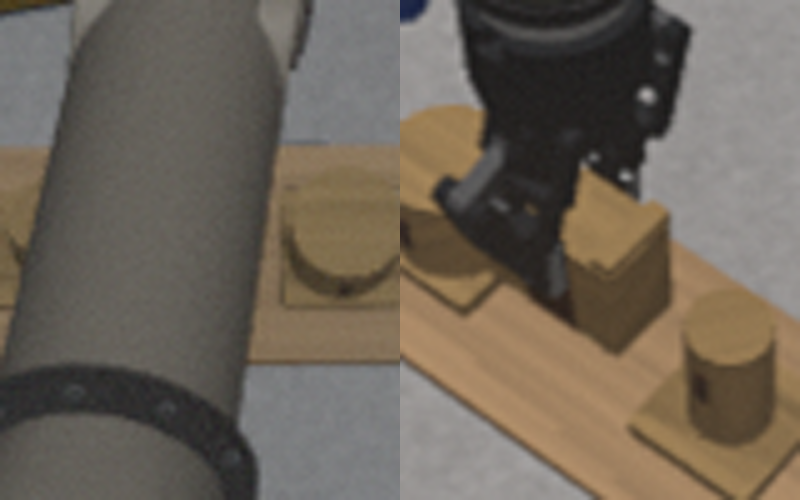

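The scene half shows the gatehouse held upright at about (615,265), between the thick tower on the left and the slim tower at (730,370). The path down is clear, so I'll lower it to contact.

Scaled: 17 mm / 750 = 0.0227, 16 mm / 750 = 0.0213.

```bash
python3 -m crank '{"sx": [0,0,0,0],"sy": [-0.0027,0,0,0],"sz": [0.0227,0.0213,0,0],"spin": [0,0,0,0],"jaw": [30,30,30,30]}'|grep -E "pos|^force"
python3 -m crank '{"sx": [0,0,0],"sy": [0,0,0],"sz": [0.002,0.002,0],"spin": [0,0,0],"jaw": [30,30,30]}'|grep -E "pos|^force"
python3 -m crank '{"sx": [0,0],"sy": [0,0],"sz": [0.002,0],"spin": [0,0],"jaw": [30,30]}'|grep -E "pos|^force"
```

```text
position: [604.2, -41.3, 28.1]
force: [0.0, -0.7, -1.0]
position: [605.3, -41.5, 25.9]
force: [0.7, 0.4, -1.1]
position: [605.3, -41.5, 24.1]
force: [-0.1, 0.5, 0.9]
```

Scaled: 0.7 mm / 750 = 0.0009.

```bash
python3 -m crank '{"sx": [0,0],"sy": [0,0],"sz": [0.0009,0],"spin": [0,0],"jaw": [30,30]}'|grep -E "pos|^force"
python3 -m crank '{"sx": [0,0],"sy": [0,0],"sz": [0.0009,0],"spin": [0,0],"jaw": [30,30]}'|grep -E "pos|^force"
python3 -m crank '{"sx": [0,0,0],"sy": [0,0,0],"sz": [0.0007,0,0],"spin": [0,0,0],"jaw": [30,30,30]}'|grep -E "pos|^force"
```

```text
position: [605.3, -41.5, 24.1]
force: [-0.4, 0.3, 4.3]
position: [605.3, -41.5, 24.1]
force: [-1.8, 0.5, 8.1]
position: [605.3, -41.4, 24.1]
force: [-2.8, 0.1, 10.8]
```

Scaled: -35 mm / 750 = -0.0467, -30 mm / 750 = -0.04.

```bash
python3 -m crank '{"sx": [0,0,0,0,0,0,0,0],"sy": [0,0,0,0,0,0,0,0],"sz": [0,0,0,-0.0107,-0.0267,-0.04,-0.0467,-0.0467],"spin": [0,0,0,0,0,0,0,0],"jaw": [58,58,58,58,58,58,58,58]}'|grep -E "pos|force"
python3 -m crank '{"sx": [0,-0.04,-0.04,-0.04,-0.04,-0.04,0,0],"sy": [0,0,0,0,0,0,0,0],"sz": [-0.0293,0,0,0,0,0,0,0],"spin": [0,0,0,0,0,0,0,0],"jaw": [58,58,58,58,58,58,58,58]}'|grep pos
cat > g.py <<'E'
from m import *
import m,time
np.set_printoptions(precision=1,suppress=True)
for n in("top","scene"): m.im[n]=grab_frame(n);cv2.imwrite(f"pics/now_{n}.png",m.im[n])
E
python3 - <<'E'
from g import *
from scipy.spatial import ConvexHull
for nm,h in(("purple",(125,160)),("blue",(100,124))):
    a=mask("top",(340,150,420,240),smin=110,hmin=h[0],hmax=h[1]);b=mask("scene",(135,140,235,230),smin=110,hmin=h[0],hmax=h[1])
    # body centre: ellipse centre ~ z 36
    print(nm,plane("top",[cv2.fitEllipse(f(a))[0]],36),plane("scene",[cv2.fitEllipse(f(b))[0]],36))
a=mask("top",(360,170,382,197),smin=45);b=mask("scene",(155,158,186,195),smin=45)
print("doll",plane("top",[cv2.fitEllipse(f(a))[0]],36),plane("scene",[cv2.fitEllipse(f(b))[0]],36))
E
```

```text
position: [603.7, -41.5, 150.7]
force: [1.5, 0.6, 0.0]
grip_force: 0.0
position: [593.1, -194.8, 171.9]
purple [[ 576.6 -357.5   36. ]] [[ 562.9 -367.3   36. ]]
blue [[ 489.9 -265.6   36. ]] [[ 487.1 -261.3   36. ]]
doll [[ 566.8 -294.7   36. ]] [[ 565.3 -284.8   36. ]]
```

Run:
```python
from h import *
print(get_obs()["position"],goto(566.3,-284,60))
```

```text
[ 594.56386633 -190.00974979  171.59437365] [-95.8 -21.9 111.5]
```

Scaled: -32 mm / 750 = -0.0427, 25 mm / 750 = 0.0333.

```bash
python3 -m crank '{"sx": [-0.0427,-0.0427,-0.0427,0,0,0,0,0],"sy": [-0.0097,-0.0097,-0.0097,0,0,0,0,0],"sz": [0,0,0,0.0333,0.0333,0,0,0],"spin": [0,0,0,0,0,0,0,0],"jaw": [58,58,58,58,58,58,58,58]}'|grep -E "pos|force"
cat >> g.py <<'E'
def gate(zz=68):
    for n,b in(("top",(262,155,305,210)),("scene",(215,190,262,262))):
        pass
E
python3 - <<'E'
from g import *
print(goto(566.3,-284,60),get_obs()["eef_rot"][:,1])
E
python3 - <<'E'
import cv2,numpy as np
t=cv2.imread("pics/now_top.png");s=cv2.imread("pics/now_scene.png")
r=lambda a,k:cv2.resize(a,None,fx=k,fy=k,interpolation=2)
a=r(t[155:205,235:335],4);b=r(s[175:275,190:290],4)
z=r(t[160:210,355:405],4);z2=r(s[155:205,150:200],4)
cv2.imwrite("pics/d7.png",np.hstack([np.vstack([a,np.hstack([z,z2])]),b]))
E
```

```text
position: [567.5, -283.8, 122.7]
force: [0.2, -0.7, 0.7]
grip_force: 0.0
[ 0.8 -1.8 63.6] [ 1.  -0.1  0. ]
```

View pics/d7.png

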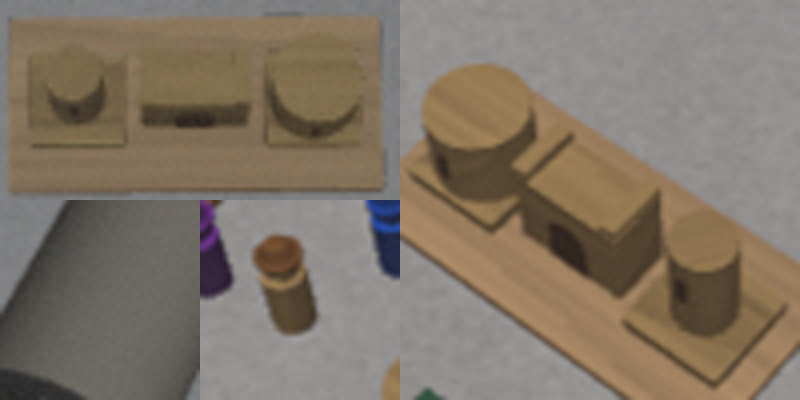

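The picture shows the gatehouse standing upright. Its bottom edge runs from (142,125) to (246,125) in the top crop, between foot edges at 125 and 266, so it is within about 1 mm of the middle and in line. Next is the doll.

Units first: shifts go in shares of 75 cm and turns go in shares of pi/2 rad. So 28 mm / 750 = 0.0373, -1.5 mm / 750 = -0.002.

```bash
python3 -m crank '{"sx": [0.0013,0,0,0,0],"sy": [-0.002,0,0,0,0],"sz": [0.0373,0.0373,0.0373,0,0],"spin": [0,0,0,0,0],"jaw": [58,58,58,58,58]}'|grep -E "pos|force"
python3 -m crank '{"sx": [0,0,0,0,0],"sy": [0,0,0,0,0],"sz": [0.024,0.0227,0,0,0],"spin": [0,0,0,0,0],"jaw": [58,58,58,58,58]}'|grep -E "pos|force"
python3 -m crank '{"sx": [0,0,0,0,0,0],"sy": [0,0,0,0,0,0],"sz": [0,0,0,0,0,0],"spin": [0,0,0,0,0,0],"jaw": [20,20,20,20,20,20]}' 25
```

```text
position: [564.4, -283.5, 37.5]
force: [1.2, 0.0, -0.2]
grip_force: 0.0
position: [566.4, -285.3, 5.3]
force: [0.2, 0.3, 0.6]
grip_force: 0.0
time: 15.92
position: [565.5, -284.9, 4.2]
eef_rot: [[0.068, 0.998, 0.002], [0.998, -0.068, -0.001], [-0.001, 0.002, -1.0]]
force: [-1.8, 1.2, 6.0]
finger_gap: 29.0
grip_force: 24.8
```

Scaled: -30 mm / 750 = -0.04, -25 mm / 750 = -0.0333.

```bash
python3 -m crank '{"sx": [0,0,0,0,0,0,0,0],"sy": [0,0,0,0,0,0,0,0],"sz": [-0.02,-0.0333,-0.04,-0.04,-0.04,0,0,0],"spin": [0,0,0,0,0,0,0,0],"jaw": [20,20,20,20,20,20,20,20]}'
python3 - <<'E'
from h import *
print(goto(605.3,-43,140))
E
```

```text
time: 16.58
position: [564.0, -283.8, 131.8]
eef_rot: [[0.068, 0.998, -0.001], [0.998, -0.068, 0.001], [0.001, -0.001, -1.0]]
force: [0.4, -0.0, -0.6]
finger_gap: 29.0
grip_force: 24.9
[243.   24.9  -8. ]
```

Scaled: 30 mm / 750 = 0.04, -8 mm / 750 = -0.0107.

```bash
python3 -m crank '{"sx": [0.04,0.04,0.04,0.04,0.04,0.04,0.04,0.04],"sy": [0.004,0.004,0.004,0.004,0.004,0.004,0.004,0.004],"sz": [-0.0107,0,0,0,0,0,0,0],"spin": [0,0,0,0,0,0,0,0],"jaw": [20,20,20,20,20,20,20,20]}'|grep pos
python3 -m crank '{"sx": [0,0,0,0,0,0,0],"sy": [0,0,0,0,0,0,0],"sz": [0,0,0,0,0,0,0],"spin": [0,0,0,0,0,0,0],"jaw": [20,20,20,20,20,20,20]}'
python3 - <<'E'
from h import *
p=[]
for i in range(5):
    grab_frame("scene");p.append(goto(605.3,-43,80))
print(np.mean(p,0),get_obs()["position"])
E
```

```text
position: [603.2, -44.6, 138.1]
time: 17.83
position: [604.6, -47.7, 140.6]
eef_rot: [[0.07, 0.998, -0.0], [0.998, -0.07, -0.0], [-0.0, -0.0, -1.0]]
force: [-0.3, 0.2, -0.7]
finger_gap: 28.9
grip_force: 24.9
[ 3.94  0.28 60.68] [604.80511334 -46.57329875 140.66933762]
```

Scaled: 20 mm / 750 = 0.0267, 18 mm / 750 = 0.024.

```bash
python3 -m crank '{"sx": [0.004,0,0,0,0,0,0,0],"sy": [0,0,0,0,0,0,0,0],"sz": [0.0267,0.0267,0.024,0,0,0,0,0],"spin": [0,0,0,0,0,0,0,0],"jaw": [20,20,20,20,20,20,20,20]}'|grep -E "pos|^force"
python3 - <<'E'
from h import *
p=[]
for i in range(4):
    im=grab_frame("scene");p.append(get_obs()["position"])
print(np.mean(p,0));cv2.imwrite("pics/f_scene.png",im)
E
python3 -m crank '{"sx": [0,0,0],"sy": [0,0,0],"sz": [0.002,0.002,0],"spin": [0,0,0],"jaw": [20,20,20]}'|grep -E "pos|^force"
```

```text
position: [606.2, -43.7, 84.2]
force: [0.7, -0.6, -0.4]
[605.66206802 -43.55408572  83.59359775]
position: [604.6, -43.4, 79.1]
force: [-0.4, -0.2, -0.1]
```

Scaled: 1.5 mm / 750 = 0.002.

```bash
python3 -m crank '{"sx": [0,0],"sy": [0,0],"sz": [0.002,0],"spin": [0,0],"jaw": [20,20]}'|grep -E "pos|^force"
python3 -m crank '{"sx": [0,0],"sy": [0,0],"sz": [0.0013,0],"spin": [0,0],"jaw": [20,20]}'|grep -E "pos|^force"
python3 -m crank '{"sx": [0,0],"sy": [0,0],"sz": [0.0013,0],"spin": [0,0],"jaw": [20,20]}'|grep -E "pos|^force"
python3 -m crank '{"sx": [0,0],"sy": [0,0],"sz": [0.0009,0],"spin": [0,0],"jaw": [20,20]}'|grep -E "pos|^force"
```

```text
position: [604.7, -43.4, 77.7]
force: [-0.3, 0.4, 0.2]
position: [604.8, -43.4, 76.9]
force: [0.1, 0.1, -0.8]
position: [605.2, -43.5, 76.3]
force: [0.5, -1.0, -0.3]
position: [605.4, -43.5, 76.3]
force: [-0.6, -0.1, 3.4]
```

Scaled: -30 mm / 750 = -0.04, -25 mm / 750 = -0.0333.

```bash
python3 -m crank '{"sx": [0,0,0,0,0,0,0,0],"sy": [0,0,0,0,0,0,0,0],"sz": [0,0,0,0,-0.0133,-0.0333,-0.04,-0.04],"spin": [0,0,0,0,0,0,0,0],"jaw": [50,50,50,50,50,50,50,50]}'|grep -E "pos|force"
python3 -m crank '{"sx": [0.0267,0.0267,0.0267,0.0267,0.0267,0.0267,0.0267,0.0267],"sy": [-0.0267,-0.0333,-0.0333,-0.0333,-0.0333,-0.0333,-0.0333,-0.0333],"sz": [-0.0133,0,0,0,0,0,0,0],"spin": [0,0,0,0,0,0,0,0],"jaw": [50,50,50,50,50,50,50,50]}'|grep pos
python3 - <<'E'
from g import *
t,s=m.im["top"],m.im["scene"]
print(goto(402.4,317,120),get_obs()["joints"])
r=lambda a,k:cv2.resize(a,None,fx=k,fy=k,interpolation=2)
cv2.imwrite("pics/x.png",r(t[155:205,235:335],4))
for n,b in(("top",(270,150,300,190)),("scene",(225,160,262,220))):
    c=mask(n,b,smin=95,hmax=13);print("hat",n,cv2.minEnclosingCircle(f(c)),cv2.minEnclosingCircle(f(plane(n,c,137)[:,:2])))
    globals()["h"+n]=cv2.minEnclosingCircle(f(c))[0]
print(tri(hscene,htop))
E
```

```text
position: [604.4, -43.5, 171.5]
force: [-0.1, 0.3, 0.4]
grip_force: 0.0
position: [420.3, 130.2, 181.2]
[181.4 -25.5  61.6] [-0.6  0.1  0.3  1.9 -0.   1.2 -0.4]
hat top ((286.625, 165.375), 1.0607601404190063) ((611.8385009765625, -51.628753662109375), 2.8394882678985596)
hat scene ((233.875, 203.75), 6.6861395835876465) ((608.1160888671875, -41.903324127197266), 15.42972469329834)
(array([609.4, -47.2, 135.9]), np.float64(10.222314651302414))
```

Scaled: 31 mm / 750 = 0.0413, 30 mm / 750 = 0.04.

```bash
python3 -m crank '{"sx": [0.04,0.04,0.04,0.04,0.04,0.0413,0,0],"sy": [-0.0053,-0.0053,-0.0053,-0.0053,-0.0053,-0.0073,0,0],"sz": [0,0,0,0,0,0,0.0267,0.0267],"spin": [0,0,0,0,0,0,0,0],"jaw": [50,50,50,50,50,50,50,50]}'|grep pos
python3 -m crank '{"sx": [0,0,0,0,0],"sy": [0,0,0,0,0],"sz": [0.0267,0,0,0,0],"spin": [0,0,0,0,0],"jaw": [50,50,50,50,50]}'|grep pos
python3 - <<'E'
from g import *
p=[]
for i in range(4): grab_frame("scene");p.append(goto(402.4,317,31))
print(np.mean(p,0))
for n,b in(("top",(270,150,300,190)),("scene",(225,160,262,220))):
    c=mask(n,b,smin=95,hmax=13);print("hat",n,cv2.minEnclosingCircle(f(c)),cv2.minEnclosingCircle(f(plane(n,c,137)[:,:2])))
    globals()["h"+n]=cv2.minEnclosingCircle(f(c))[0]
print(tri(hscene,htop))
E
```

```text
position: [409.1, 315.2, 141.6]
position: [409.5, 312.3, 122.2]
[ 4.4 -6.7 90.3]
hat top ((285.75, 168.75), 1.5104807615280151) ((602.8603515625, -48.60966110229492), 3.9789886474609375)
hat scene ((236.125, 204.375), 4.962458610534668) ((606.7011108398438, -36.23831558227539), 11.934666633605957)
(array([603.2, -45.4, 128.3]), np.float64(8.231363607211442))
```

Scaled: 30 mm / 750 = 0.04, -6.7 mm / 750 = -0.0089.

```bash
python3 -m crank '{"sx": [0.0059,0,0,0,0],"sy": [-0.0089,0,0,0,0],"sz": [0.04,0.04,0,0,0],"spin": [0,0,0,0,0],"jaw": [50,50,50,50,50]}'|grep -E "pos|^force"
python3 -m crank '{"sx": [0,0,0,0,0],"sy": [0,0,0,0,0],"sz": [0.02,0.0187,0,0,0],"spin": [0,0,0,0,0],"jaw": [50,50,50,50,50]}'|grep -E "pos|^force"
python3 -m crank '{"sx": [0,0,0,0,0,0,0,0],"sy": [0,0,0,0,0,0,0,0],"sz": [0,0,0,0,0,0,0,0],"spin": [0,0,0,0,0,0,0,0],"jaw": [10,10,10,10,10,10,10,10]}' 20
```

```text
position: [402.8, 317.0, 61.6]
force: [-0.3, 0.2, -0.0]
position: [403.1, 317.4, 33.1]
force: [-1.2, 0.2, -1.1]
time: 24.18
position: [402.3, 317.0, 32.2]
eef_rot: [[0.068, 0.998, 0.001], [0.998, -0.068, 0.001], [0.001, 0.001, -1.0]]
force: [-0.6, -1.3, 6.0]
finger_gap: 16.5
grip_force: 21.2
```

Scaled: -0.12 rad / 1.5708 = -0.0764.

```bash
python3 -m crank '{"sx": [0,0,0,0,0,0,0,0],"sy": [0,0,0,0,0,0,0,0],"sz": [0,0,0,0,0,0,0,0],"spin": [0,0,0,-0.0764,-0.0764,-0.0764,-0.0764,-0.0764],"jaw": [42,42,42,42,42,42,42,42]}'|grep -E "pos|^force"
python3 -m crank '{"sx": [0,0,0,0,0,0,0,0],"sy": [0,0,0,0,0,0,0,0],"sz": [0,0,0,0,0,0,0,0],"spin": [-0.0764,-0.0764,-0.0764,-0.0764,-0.0764,-0.0764,-0.0764,-0.0764],"jaw": [42,42,42,42,42,42,42,42]}'|grep -E "pos|^force"
python3 -m crank '{"sx": [0,0,0,0,0,0,0,0],"sy": [0,0,0,0,0,0,0,0],"sz": [0,0,0,0,0,0,0,0],"spin": [0,0,0,0,0,0,0,0],"jaw": [10,10,10,10,10,10,10,10]}' 30
python3 -m crank '{"sx": [0,0,0,0,0,0,0,0],"sy": [0,0,0,0,0,0,0,0],"sz": [-0.02,-0.0333,-0.04,-0.04,-0.04,-0.0133,0,0],"spin": [0,0,0,0,0,0,0,0],"jaw": [10,10,10,10,10,10,10,10]}'
python3 - <<'E'
from h import *
print(goto(599.7,-127.8,175),get_obs()["joints"])
E
```

```text
position: [401.4, 316.3, 30.9]
force: [0.1, 0.6, 0.1]
position: [401.5, 316.2, 31.0]
force: [-0.4, -0.0, -0.4]
time: 26.18
position: [401.7, 316.6, 31.4]
eef_rot: [[-0.997, 0.079, -0.0], [0.079, 0.997, -0.0], [0.0, -0.0, -1.0]]
force: [-0.6, -0.7, -0.5]
finger_gap: 16.4
grip_force: 29.3
time: 26.85
position: [401.6, 316.4, 171.0]
eef_rot: [[-0.997, 0.079, 0.0], [0.079, 0.997, -0.0], [-0.0, -0.0, -1.0]]
force: [0.0, -0.6, -0.8]
finger_gap: 16.7
grip_force: 29.4
[-232.5 -427.2   -3.9] [-0.54595782  0.270519   -0.19123231  1.68142343  0.05475866  1.19496795
  0.74145608]
```

Scaled: -30.5 mm / 750 = -0.0407, -6 mm / 750 = -0.008.

```bash
python3 -m crank '{"sx": [-0.008,-0.008,-0.008,-0.008,-0.008,-0.008,-0.008],"sy": [-0.0407,-0.0407,-0.0407,-0.0407,-0.0407,-0.0407,-0.0407],"sz": [0,0,0,0,0,0,0],"spin": [0,0,0,0,0,0,0],"jaw": [10,10,10,10,10,10,10]}'|grep pos
python3 -m crank '{"sx": [-0.008,-0.008,-0.008,-0.008,-0.008,-0.008,-0.008],"sy": [-0.0407,-0.0407,-0.0407,-0.0407,-0.0407,-0.0407,-0.0407],"sz": [0,0,0,0,0,0,0],"spin": [0,0,0,0,0,0,0],"jaw": [10,10,10,10,10,10,10]}'|grep pos
python3 -m crank '{"sx": [-0.0333,-0.0333,-0.0333,-0.0333,-0.0333,-0.0307,0,0],"sy": [0,0,0,0,0,0,0,0],"sz": [0,0,0,0,0,0,0,0],"spin": [0,0,0,0,0,0,0,0],"jaw": [10,10,10,10,10,10,10,10]}'
python3 - <<'E'
from h import *
p=[]
for i in range(5): grab_frame("scene");p.append(goto(599.7,-127.8,120))
print(np.mean(p,0))
E
```

```text
position: [424.8, 98.3, 168.8]
position: [449.9, -116.9, 168.8]
time: 28.68
position: [598.3, -126.9, 167.6]
eef_rot: [[-0.997, 0.078, -0.006], [0.078, 0.997, 0.001], [0.006, 0.0, -1.0]]
force: [0.1, 0.2, -0.4]
finger_gap: 16.3
grip_force: 29.5
[-2.1  -0.32 49.76]
```

Scaled: 20 mm / 750 = 0.0267, 14 mm / 750 = 0.0187.

```bash
python3 -m crank '{"sx": [-0.0027,0,0,0,0,0,0],"sy": [0,0,0,0,0,0,0],"sz": [0.0267,0.0267,0.0187,0,0,0,0],"spin": [0,0,0,0,0,0,0],"jaw": [10,10,10,10,10,10,10]}'|grep pos
cat > rf.py <<'E'
from g import *
def roof(z,bt,bs,R):
    for n,b in(("top",bt),("scene",bs)):
        x0,y0,x1,y1=b;k=4
        h=cv2.cvtColor(cv2.resize(m.im[n][y0:y1,x0:x1],None,fx=k,fy=k,interpolation=2),cv2.COLOR_BGR2HSV)
        if "v" in __import__("sys").argv: cv2.imwrite(f"pics/h_{n}.png",h)
        c=mask(n,b,smin=105,hmax=13);w=plane(n,c,z)[:,:2]
        (a,b2),r=cv2.minEnclosingCircle(f(w))
        from scipy.optimize import least_squares
        hull=cv2.convexHull(f(w))[:,0]
        s=least_squares(lambda q:np.hypot(*(hull-q[:2]).T)-R,[a,b2],loss="soft_l1",f_scale=1).x
        print(n,np.array([a,b2,r]),"fit",s,len(hull), "area",cv2.contourArea(f(w))/(np.pi*R*R))
E
python3 - <<'E'
from rf import *
p=[]
z=get_obs()["position"][2];print(get_obs()["position"])
roof(z-31+6,(295,130,345,200),(180,150,245,225),38)
E
```

```text
position: [602.5, -127.8, 119.2]
[ 602.3 -127.8  118.9]Traceback (most recent call last):
  File "<stdin>", line 4, in <module>
  File "rf.py", line 7, in roof
    c=mask(n,b,smin=105,hmax=13);w=plane(n,c,z)[:,:2]
  File "m.py", line 9, in mask
    cs=max(cv2.findContours(m,0,1)[0],key=cv2.contourArea)[:,0].astype(float)
       ~~~^^^^^^^^^^^^^^^^^^^^^^^^^^^^^^^^^^^^^^^^^^^^^^^^
ValueError: max() iterable argument is empty
```

Scaled: 4 mm / 750 = 0.0053, 2 mm / 750 = 0.0027.

```bash
sed -i 's/for n,b in(("top",bt),("scene",bs)):/for n,b in[q for q in(("top",bt),("scene",bs)) if q[1]]:/' rf.py
python3 -m crank '{"sx": [0.0027,0,0,0,0],"sy": [0,0,0,0,0],"sz": [0.0053,0,0,0,0],"spin": [0,0,0,0,0],"jaw": [10,10,10,10,10]}'|grep pos
python3 - <<'E'
from rf import *
p=[get_obs()["position"]]
z=p[0][2];print(z)
roof(z-31+6,None,(175,150,250,225),38)
for i in range(4):grab_frame("scene");p.append(get_obs()["position"])
print(np.mean(p,0))
E
```

```text
position: [599.5, -127.3, 113.4]
113.42658567424427
scene [ 593.8 -124.8   24.5] fit [ 582.7 -142.2] 17 area 0.11142269459873039
[ 599.5 -127.4  113.4]
```

Scaled: 1.5 mm / 750 = 0.002.

```bash
python3 -m crank '{"sx": [0,0,0],"sy": [0,0,0],"sz": [0.002,0.002,0],"spin": [0,0,0],"jaw": [10,10,10]}'|grep -E "pos|^force"
python3 -m crank '{"sx": [0,0],"sy": [0,0],"sz": [0.0013,0],"spin": [0,0],"jaw": [10,10]}'|grep -E "pos|^force"
python3 -m crank '{"sx": [0,0],"sy": [0,0],"sz": [0.0013,0],"spin": [0,0],"jaw": [10,10]}'|grep -E "pos|^force"
python3 -m crank '{"sx": [0,0],"sy": [0,0],"sz": [0.0011,0],"spin": [0,0],"jaw": [10,10]}'|grep -E "pos|^force"
```

```text
position: [599.1, -127.3, 109.9]
force: [-0.4, 0.0, -0.9]
position: [599.3, -127.3, 109.1]
force: [-0.0, 0.3, -1.5]
position: [599.3, -127.3, 108.2]
force: [0.7, -0.3, -0.6]
position: [599.6, -127.2, 108.1]
force: [-0.7, -0.2, 1.6]
```

Scaled: -25 mm / 750 = -0.0333, -10 mm / 750 = -0.0133.

```bash
python3 -m crank '{"sx": [0,0,0,0,0,0,0,0],"sy": [0,0,0,0,0,0,0,0],"sz": [0.0007,0,0,0,-0.0133,-0.0333,-0.0333,-0.0333],"spin": [0,0,0,0,0,0,0,0],"jaw": [10,38,38,38,38,38,38,38]}'|grep -E "pos|^force"
python3 -m crank '{"sx": [0.0333,0.0333,0.0333,0.0333,0.0333,0.0333,0.0333,0.0333],"sy": [-0.0267,-0.0267,-0.0267,-0.0267,-0.0267,-0.0267,-0.0267,-0.0267],"sz": [0,0,0,0,0,0,0,0],"spin": [0,0,0,0,0,0,0,0],"jaw": [38,38,38,38,38,38,38,38]}'|grep -E "pos|^force"
python3 - <<'E'
from g import *
print(goto(400.6,-287,120))
t,s=m.im["top"],m.im["scene"]
for n,uvs in(("scene",((208,200),(213,205),(235,205),(236,204),(200,230),(250,180))),("top",((314,175),(318,180),(286,168),(285,175)))):
    h=cv2.cvtColor(m.im[n],cv2.COLOR_BGR2HSV)
    print(n,[h[v,u].tolist() for u,v in uvs])
E
```

```text
position: [599.3, -127.4, 193.5]
force: [1.0, 0.1, 0.2]
position: [386.3, -272.1, 192.9]
force: [0.8, 0.1, -0.1]
[-19.5  -8.9  73.2]
scene [[13, 141, 110], [14, 139, 110], [14, 140, 91], [13, 137, 91], [16, 102, 148], [20, 6, 138]]
top [[14, 129, 107], [14, 129, 107], [14, 141, 98], [17, 93, 90]]
```

```bash
sed -i 's/smin=105,hmax=13/smin=116,hmax=15/' rf.py
cat > meas.py <<'E'
from rf import *
print("wide");roof(77+6,(290,140,345,205),(175,150,245,235),38)
for n,b in(("top",(272,150,300,190)),("scene",(222,160,262,225))):
    c=mask(n,b,smin=116,hmax=15);w=plane(n,c,137)[:,:2];print("hat",n,cv2.minEnclosingCircle(f(w)),cv2.contourArea(f(w)))
E
python3 meas.py
python3 - <<'E'
import cv2
t=cv2.imread("pics/now_top.png");print(t.shape)
E
```

```text
wide
top [ 601.5 -126.9   37.7] fit [ 601.1 -127.5] 43 area 0.9097985562315558
scene [ 600.2 -125.    39.4] fit [ 600.8 -125.6] 50 area 0.8873808420747457
hat top ((605.5115356445312, -45.188350677490234), 14.782546997070312) 559.3139194974792
hat scene ((609.4036254882812, -41.71986389160156), 16.231170654296875) 689.7838711498189
(420, 560, 3)
```

The wide roof measures within about 1.5 mm of the tower axis in both views, and the doll within about 2 mm. The narrow roof is next.

Scaled: 30 mm / 750 = 0.04, 20 mm / 750 = 0.0267.

```bash
python3 -m crank '{"sx": [-0.024,0,0,0,0,0,0],"sy": [-0.012,0,0,0,0,0,0],"sz": [0.0267,0.04,0.04,0,0,0,0],"spin": [0,0,0,0,0,0,0],"jaw": [42,42,42,42,42,42,42]}'|grep pos
python3 - <<'E'
from h import *
p=[]
for i in range(4): grab_frame("scene");p.append(goto(400.6,-287,31))
print(np.mean(p,0))
E
```

```text
position: [406.7, -282.2, 114.3]
[ 5.35 -5.15 82.85]
```

Scaled: 20 mm / 750 = 0.0267, 10 mm / 750 = 0.0133.

```bash
python3 -m crank '{"sx": [0.0067,0,0,0,0,0],"sy": [-0.0067,0,0,0,0,0],"sz": [0.0267,0.0267,0.0133,0,0,0],"spin": [0,0,0,0,0,0],"jaw": [42,42,42,42,42,42]}'|grep -E "pos|^force"
python3 -m crank '{"sx": [0,0,0,0,0],"sy": [0,0,0,0,0],"sz": [0.0213,0.02,0,0,0],"spin": [0,0,0,0,0],"jaw": [42,42,42,42,42]}'|grep -E "pos|^force"
python3 -m crank '{"sx": [0,0,0,0,0,0,0],"sy": [0,0,0,0,0,0,0],"sz": [0,0,0,0,0,0,0],"spin": [0,0,0,0,0,0,0],"jaw": [10,10,10,10,10,10,10]}' 20
```

```text
position: [400.3, -286.5, 63.1]
force: [0.8, -0.0, -0.1]
position: [400.4, -286.7, 32.3]
force: [-1.0, 0.5, -0.6]
time: 34.9
position: [400.2, -286.8, 32.1]
eef_rot: [[-0.997, 0.079, 0.002], [0.079, 0.997, -0.001], [-0.002, -0.001, -1.0]]
force: [-0.6, 0.1, 5.4]
finger_gap: 17.0
grip_force: 21.0
```

Scaled: 0.12 rad / 1.5708 = 0.0764.

```bash
python3 -m crank '{"sx": [0,0,0,0,0,0,0,0],"sy": [0,0,0,0,0,0,0,0],"sz": [0,0,0,0,0,0,0,0],"spin": [0,0,0,0.0764,0.0764,0.0764,0.0764,0.0764],"jaw": [42,42,42,42,42,42,42,42]}'|grep -E "pos|^force"
python3 -m crank '{"sx": [0,0,0,0,0,0,0,0],"sy": [0,0,0,0,0,0,0,0],"sz": [0,0,0,0,0,0,0,0],"spin": [0.0764,0.0764,0.0764,0.0764,0.0764,0.0764,0.0764,0.0764],"jaw": [42,42,42,42,42,42,42,42]}'|grep -E "pos|^force"
python3 -m crank '{"sx": [0,0,0,0,0,0,0,0],"sy": [0,0,0,0,0,0,0,0],"sz": [0,0,0,0,0,0,0,0],"spin": [0,0,0,0,0,0,0,0],"jaw": [10,10,10,10,10,10,10,10]}' 30
python3 -m crank '{"sx": [0,0,0,0,0,0,0,0],"sy": [0,0,0,0,0,0,0,0],"sz": [-0.02,-0.0333,-0.04,-0.04,-0.04,-0.0133,0,0],"spin": [0,0,0,0,0,0,0,0],"jaw": [10,10,10,10,10,10,10,10]}'
python3 - <<'E'
from h import *
print(goto(610.7,40,175),get_obs()["joints"])
E
```

```text
position: [399.0, -285.8, 30.7]
force: [0.9, -0.1, -0.6]
position: [399.0, -285.7, 30.7]
force: [-0.5, -0.3, 0.8]
time: 36.9
position: [399.3, -286.1, 31.1]
eef_rot: [[0.068, 0.998, -0.0], [0.998, -0.068, 0.0], [0.0, -0.0, -1.0]]
force: [-0.2, -0.1, -1.1]
finger_gap: 16.9
grip_force: 29.4
time: 37.57
position: [399.3, -285.8, 170.7]
eef_rot: [[0.068, 0.998, 0.0], [0.998, -0.068, 0.0], [0.0, 0.0, -1.0]]
force: [0.7, 0.2, -1.4]
finger_gap: 16.5
grip_force: 29.5
[339.4 188.9  -4.1] [ 0.02743434  0.25439947  0.6808175   1.75936448 -0.17208499  1.18821613
  0.68952758]
```

Scaled: 31 mm / 750 = 0.0413, 30 mm / 750 = 0.04.

```bash
python3 -m crank '{"sx": [0.04,0.0413,0.0413,0.0413,0.0413,0.0413,0.0413],"sy": [0,0,0,0,0,0,0],"sz": [0,0,0,0,0,0,0],"spin": [0,0,0,0,0,0,0],"jaw": [10,10,10,10,10,10,10]}'|grep pos
python3 -m crank '{"sx": [0.0413,0.0413,0.0413,0.04,0,0,0,0],"sy": [0,0,0,0,0.036,0.036,0.036,0.036],"sz": [0,0,0,0,0,0,0,0],"spin": [0,0,0,0,0,0,0,0],"jaw": [10,10,10,10,10,10,10,10]}'|grep pos
python3 -m crank '{"sx": [0,0,0,0,0,0,0,0],"sy": [0.036,0.036,0.0333,0,0,0,0,0],"sz": [0,0,0,0.0267,0.0133,0,0,0],"spin": [0,0,0,0,0,0,0,0],"jaw": [10,10,10,10,10,10,10,10]}'
python3 - <<'E'
from h import *
p=[]
for i in range(5): grab_frame("scene");p.append(goto(610.7,40,130))
print(np.mean(p,0))
E
```

```text
position: [411.9, -68.7, 168.8]
position: [529.3, 45.1, 168.1]
time: 39.48
position: [608.0, 39.6, 140.8]
eef_rot: [[0.068, 0.998, -0.001], [0.998, -0.068, 0.0], [0.0, -0.001, -1.0]]
force: [-0.3, -0.0, 0.2]
finger_gap: 16.4
grip_force: 29.6
[ 0.52  1.62 12.02]
```

Scaled: 14 mm / 750 = 0.0187, 1.5 mm / 750 = 0.002.

```bash
python3 -m crank '{"sx": [0.0007,0,0,0,0,0],"sy": [0.002,0,0,0,0,0],"sz": [0.0187,0,0,0,0,0],"spin": [0,0,0,0,0,0],"jaw": [10,10,10,10,10,10]}'|grep -E "pos|^force"
python3 -m crank '{"sx": [0,0],"sy": [0,0],"sz": [0.002,0],"spin": [0,0],"jaw": [10,10]}'|grep -E "pos|^force"
python3 -m crank '{"sx": [0,0],"sy": [0,0],"sz": [0.0013,0],"spin": [0,0],"jaw": [10,10]}'|grep -E "pos|^force"
python3 -m crank '{"sx": [0,0],"sy": [0,0],"sz": [0.0013,0],"spin": [0,0],"jaw": [10,10]}'|grep -E "pos|^force"
```

```text
position: [610.8, 39.8, 127.8]
force: [0.1, 0.4, -0.4]
position: [610.4, 39.8, 125.6]
force: [-0.1, -0.6, -0.0]
position: [610.3, 39.8, 124.4]
force: [0.3, 0.4, -1.0]
position: [610.3, 39.8, 123.4]
force: [0.8, 0.1, -0.1]
```

Scaled: 0.8 mm / 750 = 0.0011.

```bash
python3 -m crank '{"sx": [0,0],"sy": [0,0],"sz": [0.0011,0],"spin": [0,0],"jaw": [10,10]}'|grep -E "pos|^force"
python3 -m crank '{"sx": [0,0],"sy": [0,0],"sz": [0.0011,0],"spin": [0,0],"jaw": [10,10]}'|grep -E "pos|^force"
```

```text
position: [610.6, 39.8, 122.8]
force: [-0.8, -0.2, -1.1]
position: [610.8, 39.8, 122.7]
force: [-0.2, 0.2, 2.6]
```

Scaled: -25 mm / 750 = -0.0333, -10 mm / 750 = -0.0133.

```bash
python3 -m crank '{"sx": [0,0,0,0,0,0,0,0],"sy": [0,0,0,0,0,0,0,0],"sz": [0.0005,0,0,0,-0.0133,-0.0333,-0.0333,-0.0333],"spin": [0,0,0,0,0,0,0,0],"jaw": [10,38,38,38,38,38,38,38]}'|grep -E "pos|^force"
python3 -m crank '{"sx": [0.0267,0.0333,0.0333,0.04,0.04,0.04,0.04,0.04],"sy": [-0.0267,-0.0267,-0.0267,-0.0267,-0.0267,-0.0267,-0.0267,-0.0267],"sz": [0,0,0,0,0,0,0,0],"spin": [0,0,0,0,0,0,0,0],"jaw": [38,38,38,38,38,38,38,38]}'|grep -E "pos|^force"
python3 meas.py
python3 - <<'E'
from rf import *
print("narrow");roof(92+6,(235,140,275,195),(242,200,290,262),26)
r=lambda a,k:cv2.resize(a,None,fx=k,fy=k,interpolation=2)
t,s=m.im["top"],m.im["scene"]
cv2.imwrite("pics/d8.png",np.hstack([np.vstack([r(t[140:210,235:335],4),r(t[210:280,235:335],4)]),r(s[150:290,180:280],4)]))
for n,uv in(("top",(375,244)),):print(np.abs(t.astype(int)-cv2.imread("pics/top0.png")).max(2)[220:260,235:275].max())
E
```

```text
position: [610.2, 39.7, 207.8]
force: [0.2, 0.8, 1.1]
position: [464.8, 271.5, 207.4]
force: [0.8, 0.8, 0.5]
wide
top [ 601.4 -126.9   37.8] fit [ 601.7 -127.5] 55 area 0.9156959515524377
scene [ 600.3 -125.5   38.9] fit [ 600.6 -125.8] 53 area 0.8833706295271883
hat top ((605.7232055664062, -44.80923080444336), 14.913581848144531) 579.8770337864407
hat scene ((609.1488037109375, -41.5670051574707), 16.044361114501953) 685.4046922540292
narrow
top [611.7  38.4  25.4] fit [612.3  39.3] 33 area 0.633530300887971
scene [613.1  39.3  28.3] fit [613.2  39.6] 43 area 0.9533433721146947
14
```

View pics/d8.png

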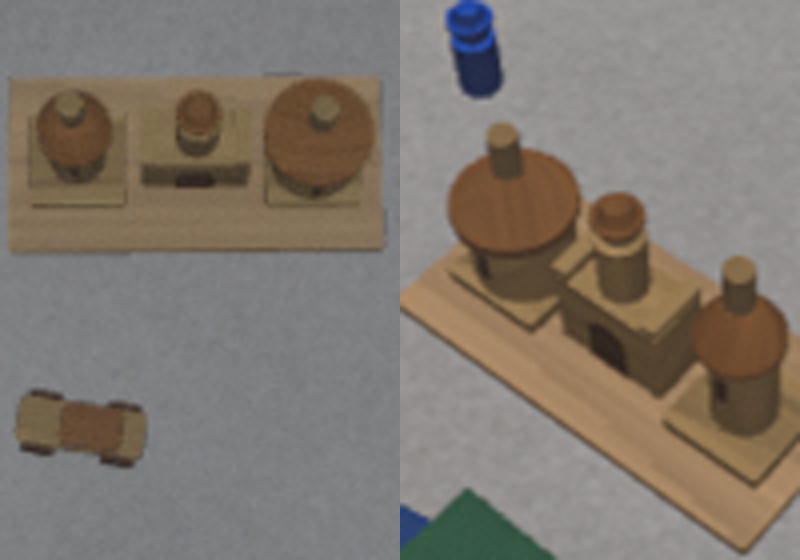

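The last picture shows the castle complete: roofs level with knobs up at (510,200) and (740,335), and the doll upright on the gatehouse at (620,245). The car is unmoved, so I'm handing in.

```bash
python3 -m crank '{"sx": [0,0],"sy": [0,0],"sz": [0,0],"spin": [0,0],"jaw": [38,38]}'|grep -E "time|pos"; python3 -c "
from station import job_done
print(job_done())"
```

```text
time: 42.77
position: [467.1, 268.1, 207.0]
the job is handed in; nothing more can be done
None
```

The castle is set up and handed in at about 43 s: gatehouse, doll and both roofs went on in the order asked, each measuring within about 3 mm of its target in the cameras, and the toy car, ring stacker and duck were left alone.

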